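# Meter dowel pins from a pouring cup into a tray

### The job

Pick up the yellow pouring cup and tip it over the blue tray until a few of its six dowel pins, no fewer than two and no more than four, have rolled over the lip into the tray. Keep the other pins in the cup and stand it upright on its black mat again, about in the middle. Spill no pin beside the tray, and leave the jar, the pliers and the nut where they are.

Things in the scene. Friction and masses are not known exactly. Their poses are not given: they have to be found in the camera images.
- cup: Small open yellow sheet-metal cup with six pins, 160 g plus 45 g a pin. Origin: centre of the underside of its box part; z up; own -y is the way its pouring chute points. Box part: 51 mm wide over two flat parallel side walls (along x; grip here), 49 mm long (y -24.5 to +24.5), side and back walls 60 mm high, sheet and floor 2.5 mm. Chute: see point cup_lip.
- cup_lip (a point): Upper edge of the pouring lip, at mid width: 43 mm in front (-y) of the cup's origin, 27 mm above its underside; axes as the cup's. The chute rises 30 mm from the floor's front edge (y -22 mm), leaning out 50 deg from vertical, between 30 mm cheeks 51 mm apart outside. The upturned 5.5 mm lip holds pins back when the cup is tipped.
- cup_mid (a point): Middle of the cup's inside: 12 mm in front (-y) of its origin, 24 mm above its underside; axes as the cup's. Tipped chute-down, pins roll over the lip a few at a time: the first at about 30 to 65 deg of tilt, two or three by 70 deg; they mostly stop coming while the angle is held, more tilt brings more, and by 100 deg the cup empties.
- mat: Thin black rubber mat on the bench on which the cup stands, 120 x 130 x 4 mm (x, y, z), fixed. Origin: centre of its underside, on the bench top.
- tray: Blue open parts tray, 130 x 160 mm (own x, y), 32 mm high, walls and floor 4 mm, fixed to the bench. Origin: centre of its underside; z up. A tall carton, not listed, stands on the bench behind it (at about x = 0.63 m and more): keep the hand and wrist clear of it.
- jar: Bystander: closed glass jar with amber content and a white lid, 69 mm across, 78 mm high. Origin: centre of its underside.
- pliers: Bystander: pliers with one red and one blue handle lying flat, 53 x 170 x 16 mm (x, y, z). Origin: centre of underside.
- nut: Bystander: steel hexagon nut lying flat, 28 x 32 x 13 mm. Origin: centre of underside.
- pin_0: One of six like plain steel dowel pins, 14 mm diameter, 38 mm long, 45 g, lying in the cup at the start. Origin: its centre; own x along its axis.
- pin_1: One of six like plain steel dowel pins, 14 mm diameter, 38 mm long, 45 g, lying in the cup at the start. Origin: its centre; own x along its axis.
- pin_2: One of six like plain steel dowel pins, 14 mm diameter, 38 mm long, 45 g, lying in the cup at the start. Origin: its centre; own x along its axis.
- pin_3: One of six like plain steel dowel pins, 14 mm diameter, 38 mm long, 45 g, lying in the cup at the start. Origin: its centre; own x along its axis.
- pin_4: One of six like plain steel dowel pins, 14 mm diameter, 38 mm long, 45 g, lying in the cup at the start. Origin: its centre; own x along its axis.
- pin_5: One of six like plain steel dowel pins, 14 mm diameter, 38 mm long, 45 g, lying in the cup at the start. Origin: its centre; own x along its axis.
Mind the look-alikes: they are no part of the job. Several things look just like the cup: the one meant starts farthest to the robot's left.

How it is judged:
On the way, in this order (a step that is already met when the one before it is completed fails the run):
1. the cup is lifted clear of the mat with all its pins still in it (height (world z) of cup above 0.03 m and distance between each of pin_0, pin_1, pin_2, pin_3, pin_4, pin_5 and cup_mid below 0.048 m), for 0.1 s.
2. with the cup held tipped by more than 20 deg, at least two pins have rolled out into the tray (angle between cup's own z axis and vertical above 0.35 rad and (((height (world z) of pin_0 below 0.03 m and distance between pin_0 and cup_mid above 0.048 m) and (height (world z) of pin_1 below 0.03 m and distance between pin_1 and cup_mid above 0.048 m)) or ((height (world z) of pin_0 below 0.03 m and distance between pin_0 and cup_mid above 0.048 m) and (height (world z) of pin_2 below 0.03 m and distance between pin_2 and cup_mid above 0.048 m)) or ((height (world z) of pin_0 below 0.03 m and distance between pin_0 and cup_mid above 0.048 m) and (height (world z) of pin_3 below 0.03 m and distance between pin_3 and cup_mid above 0.048 m)) or ((height (world z) of pin_0 below 0.03 m and distance between pin_0 and cup_mid above 0.048 m) and (height (world z) of pin_4 below 0.03 m and distance between pin_4 and cup_mid above 0.048 m)) or ((height (world z) of pin_0 below 0.03 m and distance between pin_0 and cup_mid above 0.048 m) and (height (world z) of pin_5 below 0.03 m and distance between pin_5 and cup_mid above 0.048 m)) or ((height (world z) of pin_1 below 0.03 m and distance between pin_1 and cup_mid above 0.048 m) and (height (world z) of pin_2 below 0.03 m and distance between pin_2 and cup_mid above 0.048 m)) or ((height (world z) of pin_1 below 0.03 m and distance between pin_1 and cup_mid above 0.048 m) and (height (world z) of pin_3 below 0.03 m and distance between pin_3 and cup_mid above 0.048 m)) or ((height (world z) of pin_1 below 0.03 m and distance between pin_1 and cup_mid above 0.048 m) and (height (world z) of pin_4 below 0.03 m and distance between pin_4 and cup_mid above 0.048 m)) or ((height (world z) of pin_1 below 0.03 m and distance between pin_1 and cup_mid above 0.048 m) and (height (world z) of pin_5 below 0.03 m and distance between pin_5 and cup_mid above 0.048 m)) or ((height (world z) of pin_2 below 0.03 m and distance between pin_2 and cup_mid above 0.048 m) and (height (world z) of pin_3 below 0.03 m and distance between pin_3 and cup_mid above 0.048 m)) or ((height (world z) of pin_2 below 0.03 m and distance between pin_2 and cup_mid above 0.048 m) and (height (world z) of pin_4 below 0.03 m and distance between pin_4 and cup_mid above 0.048 m)) or ((height (world z) of pin_2 below 0.03 m and distance between pin_2 and cup_mid above 0.048 m) and (height (world z) of pin_5 below 0.03 m and distance between pin_5 and cup_mid above 0.048 m)) or ((height (world z) of pin_3 below 0.03 m and distance between pin_3 and cup_mid above 0.048 m) and (height (world z) of pin_4 below 0.03 m and distance between pin_4 and cup_mid above 0.048 m)) or ((height (world z) of pin_3 below 0.03 m and distance between pin_3 and cup_mid above 0.048 m) and (height (world z) of pin_5 below 0.03 m and distance between pin_5 and cup_mid above 0.048 m)) or ((height (world z) of pin_4 below 0.03 m and distance between pin_4 and cup_mid above 0.048 m) and (height (world z) of pin_5 below 0.03 m and distance between pin_5 and cup_mid above 0.048 m)))), for 0.1 s.
At the end, for the whole second after the job is handed in: Two to four of the six pins lie inside the tray and all the others (at least two) inside the cup, at rest; the cup stands upright (within 7 deg) on the mat, its origin within 35 mm of the mat's centre ((distance between pin_0 and tray below 0.1 m or distance between pin_0 and cup_mid below 0.048 m) and (distance between pin_1 and tray below 0.1 m or distance between pin_1 and cup_mid below 0.048 m) and (distance between pin_2 and tray below 0.1 m or distance between pin_2 and cup_mid below 0.048 m) and (distance between pin_3 and tray below 0.1 m or distance between pin_3 and cup_mid below 0.048 m) and (distance between pin_4 and tray below 0.1 m or distance between pin_4 and cup_mid below 0.048 m) and (distance between pin_5 and tray below 0.1 m or distance between pin_5 and cup_mid below 0.048 m) and linear speed of each of pin_0, pin_1, pin_2, pin_3, pin_4, pin_5, cup below 0.03 m/s and (distance between each of pin_0, pin_1 and tray below 0.1 m or distance between each of pin_0, pin_2 and tray below 0.1 m or distance between each of pin_0, pin_3 and tray below 0.1 m or distance between each of pin_0, pin_4 and tray below 0.1 m or distance between each of pin_0, pin_5 and tray below 0.1 m or distance between each of pin_1, pin_2 and tray below 0.1 m or distance between each of pin_1, pin_3 and tray below 0.1 m or distance between each of pin_1, pin_4 and tray below 0.1 m or distance between each of pin_1, pin_5 and tray below 0.1 m or distance between each of pin_2, pin_3 and tray below 0.1 m or distance between each of pin_2, pin_4 and tray below 0.1 m or distance between each of pin_2, pin_5 and tray below 0.1 m or distance between each of pin_3, pin_4 and tray below 0.1 m or distance between each of pin_3, pin_5 and tray below 0.1 m or distance between each of pin_4, pin_5 and tray below 0.1 m) and (distance between each of pin_0, pin_1 and cup_mid below 0.048 m or distance between each of pin_0, pin_2 and cup_mid below 0.048 m or distance between each of pin_0, pin_3 and cup_mid below 0.048 m or distance between each of pin_0, pin_4 and cup_mid below 0.048 m or distance between each of pin_0, pin_5 and cup_mid below 0.048 m or distance between each of pin_1, pin_2 and cup_mid below 0.048 m or distance between each of pin_1, pin_3 and cup_mid below 0.048 m or distance between each of pin_1, pin_4 and cup_mid below 0.048 m or distance between each of pin_1, pin_5 and cup_mid below 0.048 m or distance between each of pin_2, pin_3 and cup_mid below 0.048 m or distance between each of pin_2, pin_4 and cup_mid below 0.048 m or distance between each of pin_2, pin_5 and cup_mid below 0.048 m or distance between each of pin_3, pin_4 and cup_mid below 0.048 m or distance between each of pin_3, pin_5 and cup_mid below 0.048 m or distance between each of pin_4, pin_5 and cup_mid below 0.048 m) and angle between cup's own z axis and vertical below 0.12 rad and horizontal distance between cup and mat below 0.035 m and height (world z) of cup below 0.012 m); the robot touches nothing.
It fails at once if the jar moved by more than 30 mm (distance of jar from where it was at the start of the episode above 0.03 m).
It fails at once if the pliers moved by more than 30 mm (distance of pliers from where it was at the start of the episode above 0.03 m).
It fails at once if the nut moved by more than 30 mm (distance of nut from where it was at the start of the episode above 0.03 m).
It fails at once if a pin falls on the bench beside the tray ((height (world z) of pin_0 below 0.03 m and not (x of pin_0 in the frame of tray between -0.063 and 0.063 m and y of pin_0 in the frame of tray between -0.078 and 0.078 m and z of pin_0 in the frame of tray below 0.045 m) and not (distance between pin_0 and cup_mid below 0.048 m)) or (height (world z) of pin_1 below 0.03 m and not (x of pin_1 in the frame of tray between -0.063 and 0.063 m and y of pin_1 in the frame of tray between -0.078 and 0.078 m and z of pin_1 in the frame of tray below 0.045 m) and not (distance between pin_1 and cup_mid below 0.048 m)) or (height (world z) of pin_2 below 0.03 m and not (x of pin_2 in the frame of tray between -0.063 and 0.063 m and y of pin_2 in the frame of tray between -0.078 and 0.078 m and z of pin_2 in the frame of tray below 0.045 m) and not (distance between pin_2 and cup_mid below 0.048 m)) or (height (world z) of pin_3 below 0.03 m and not (x of pin_3 in the frame of tray between -0.063 and 0.063 m and y of pin_3 in the frame of tray between -0.078 and 0.078 m and z of pin_3 in the frame of tray below 0.045 m) and not (distance between pin_3 and cup_mid below 0.048 m)) or (height (world z) of pin_4 below 0.03 m and not (x of pin_4 in the frame of tray between -0.063 and 0.063 m and y of pin_4 in the frame of tray between -0.078 and 0.078 m and z of pin_4 in the frame of tray below 0.045 m) and not (distance between pin_4 and cup_mid below 0.048 m)) or (height (world z) of pin_5 below 0.03 m and not (x of pin_5 in the frame of tray between -0.063 and 0.063 m and y of pin_5 in the frame of tray between -0.078 and 0.078 m and z of pin_5 in the frame of tray below 0.045 m) and not (distance between pin_5 and cup_mid below 0.048 m))).
It also fails if it takes over 72 s, if anything falls off the work surface, if the arm or the gripper's body presses on something with over 40 N, if the wrist force passes 120 N, or if a joint passes its speed limit or range.

### The arm

A 6-joint arm with a two-finger parallel gripper is mounted at the origin on a cart in front of the work surface, level with it; the furniture and walls round the work are solid. World frame = base frame: x ahead of the robot, y to its left, z up, the work surface at z = 0. Lengths are in m, angles in rad, forces in N, time in s.
With the tool pointing down it reaches from about 0.25 to 0.775 m from the base axis. Payload 4 kg.
Tool frame: the origin (TCP) lies midway between the tips of the shut fingers; the grasp point (between the pads) lies 19 mm behind it (r.pinch_z is the distance from the TCP to the grasp point, in m); z points along the fingers, y is the direction in which the jaws open and shut (so a half turn about z gives the same grasp; the last joint's range is limited). The gripper opens to 94 mm and grips with 3 to 60 N. Pads are 16 mm wide; open, the fingers measure 119 mm over their backs; the gripper's body (75 mm by 177 mm) begins 78 mm behind the grasp point.
Start: joints at [-1.417, 0.087, 1.371, -0, 1.684, -0.103], TCP at [0.14, -0.532, 0.206] pointing down, gripper open.
Joint ranges: [-3.1, 3.1], [-0.76, 2.03], [0.27, 2.55], [-1.08, 4.22], [0.17, 2.65], [-2.57, 2.57]. Speed limits (rad/s): [2.79, 2.79, 3.14, 3.14, 3.14, 3.14].

### API

Orientations are given as a unit quaternion [w, x, y, z].
In Python, from cell import r, get_image, nets gives the robot as it stands. The module is installed in compiled form; this text tells all that it offers.
- The arm moves only by the tool move_arm, never from a script. Its argument "deltas" is a list of rows, each a list of 7 numbers: the shift along the tool's x, y, z in mm, then the turn, a rotation vector about the tool's x, y, z in degrees, then the opening, from 0 (shut) to 1 (fully open). In form: [[tx, ty, tz, ax, ay, az, claw], ...]. A call has 1 to 10 rows; each row shifts and turns the commanded pose from where the row before left it, along the tool's axes as they then stand; what a row does not reach is not made up. A row lasts 1/10 s, in which the tool goes at most 50 mm and 8.59 degrees, less where a joint would pass 70% of its speed; a pose out of reach is approached as far as the arm can. A call is refused whole if a number of a shift passes 50 or a number of a turn 8.59, either way. A call with a gripper value outside its range is refused whole. The fingers move at their own pace and stop on an object; "force" is the grip in N (left out, the last holds). Time passes only in rows, so rows that do not move let the fingers close. It gives the time, the measured TCP pose, the force and the opening at its end, in the units of the state.
- r.get_obs(): the state, without advancing time (a new reading comes with each control period).
- get_image(name): name is "side" or "top"; returns a dict with "image" (420x560x3 uint8, red, green, blue), "fx", "fy", "cx", "cy" (pixels), "rvec" (rotation vector, rad) and "tvec" (3), from world to camera coordinates, as OpenCV has them. Camera axes: x right, y down, z forward; pixel columns grow to the right and rows downward; lengths in m; the calibration is good to about 2 mm. A picture is of the moment at which its call begins. There is no depth.
- r.hand_in(): hands the job in, once; it reports no verdict.
Trained networks look in a picture, given as the dict that the camera call returned (one of the last four; its "shot" number tells which), for a name from the list of things; names that differ only in an ending like _2 or _b are one class to them, and where a whole thing is asked for, a point or a joint stands for the part that bears it (a point fixed in the world has none). Each returns a list of dicts, best first, with "confidence" (0 to 1); they miss things now and then, are a little off and sometimes report something else, mostly with a low value. They report only what shows in the picture. A call takes as long as a camera call. They do not tell look-alikes from the thing itself.
- nets.cut_out(label, picture): "pixels" (420x560 bool, what is visible of it) and "box" ([left, top, right, bottom] in pixels, round what is visible of it).
- nets.place_of(label, picture): "at" ([column, row] in pixels: a listed point, or the origin of a listed thing).
The state is a dict: "clock": time; "joint_pos": joint angles; "joint_vel": joint speeds; "joint_torque": joint torques, N m; "tool_pos": TCP position; "eef_rot": TCP orientation; "ft_force": force on the tool from outside, world axes, zero at the start; "moment": the same for the moment, N m; "opening": finger opening in m.
Only numpy, scipy, OpenCV 4.12 (cv2) and the standard library are available. Lean on these libraries where they do the work, as an engineer would, in place of code of your own. Each camera call takes 0.05 s, during which the arm holds its last target. There are 200 camera calls.

## Working session

There is one attempt and no reset: what is moved stays moved. The work goes in short steps, Python scripts to look and compute and a tool call to move; the robot and the scene stay as the last step left them, time stands still between calls to the robot, and variables do not carry over. Pictures are saved under pics/ and viewed, about 8 in all and at most 12, crops included, and the job is handed in when it is done.

Besides the shell and the picture viewer there is one more tool, called after "Emit:" as name([rows], argument=value, ...), one row to a line, values as JSON. move_arm: Moves the arm, as the interface text tells. Its arguments: {"type":"object","properties":{"deltas":{"type":"array","items":{"type":"array","items":{"type":"number"}}},"force":{"type":"number"}},"required":["deltas"]}

```bash
mkdir -p pics; cat > h.py <<'E'
import numpy as np, cv2
from cell import r, get_image, nets
from scipy.spatial.transform import Rotation as R
def ray(p,uv):
    Rm=cv2.Rodrigues(np.array(p["rvec"],float))[0]; t=np.array(p["tvec"],float).ravel()
    d=Rm.T@np.array([(uv[0]-p["cx"])/p["fx"],(uv[1]-p["cy"])/p["fy"],1.]); return -Rm.T@t,d
def at_z(p,uv,z):
    c,d=ray(p,uv); return c+d*(z-c[2])/d[2]
def proj(p,X):
    K=np.array([[p["fx"],0,p["cx"]],[0,p["fy"],p["cy"]],[0,0,1.]])
    return cv2.projectPoints(np.atleast_2d(np.array(X,float)),np.array(p["rvec"],float),np.array(p["tvec"],float),K,None)[0][:,0]
def save(p,n,box=None,s=1):
    im=p["image"][:,:,::-1]
    if box: im=im[box[1]:box[3],box[0]:box[2]]
    cv2.imwrite("pics/"+n,cv2.resize(im,None,fx=s,fy=s,interpolation=cv2.INTER_CUBIC))
E
python3 - <<'E'
from h import *
for n in("top","side"):
    p=get_image(n); save(p,n+"0.png")
    print(n,"cam",ray(p,(0,0))[0].round(3))
    for l,z in(("cup",.004),("cup_lip",.031),("mat",0),("tray",0),("jar",0),("pliers",0),("nut",0)):
        for d in nets.place_of(l,p): print(l,round(d["confidence"],2),np.round(d["at"]),at_z(p,d["at"],z).round(3)[:2])
print(r.get_obs())
E
```

```text
top cam [0.467 0.238 0.935]
cup 0.83 [399. 215.] [ 0.491 -0.092]
cup 0.64 [205. 224.] [0.472 0.364]
cup_lip 0.89 [412. 230.] [ 0.456 -0.113]
cup_lip 0.82 [223. 218.] [0.486 0.32 ]
mat 0.89 [202. 229.] [0.46  0.372]
mat 0.65 [245. 146.] [0.657 0.271]
tray 0.72 [332. 244.] [0.423 0.068]
jar 0.82 [245. 146.] [0.657 0.27 ]
pliers 0.64 [140. 180.] [0.577 0.517]
nut 0.61 [194. 225.] [0.47  0.391]
nut 0.48 [154. 261.] [0.388 0.483]
side cam [0.236 1.012 0.698]
cup 0.92 [320. 168.] [ 0.499 -0.086]
cup 0.76 [274. 268.] [0.475 0.371]
cup_lip 0.83 [277. 249.] [0.481 0.336]
cup_lip 0.63 [332. 162.] [ 0.463 -0.094]
mat 0.61 [280. 272.] [0.46  0.373]
tray 0.68 [331. 204.] [0.417 0.077]
tray 0.64 [275. 270.] [0.474 0.371]
jar 0.67 [228. 228.] [0.641 0.275]
jar 0.2 [274. 249.] [0.502 0.305]
pliers 0.91 [202. 309.] [0.574 0.532]
{'clock': 0.8, 'joint_pos': array([-1.41707564e+00,  8.71492031e-02,  1.37067212e+00,  1.89709163e-05,
        1.68360372e+00, -1.03082594e-01]), 'joint_vel': array([ 1.10051044e-03,  7.51524903e-04, -1.69566903e-03, -5.37529867e-04,
        2.29514836e-03,  1.21284227e-05]), 'joint_torque': array([ 6.19538332e-04, -3.39990735e+01, -3.02581429e+01,  7.15268101e-02,
        2.34115601e-02,  1.38440118e-06]), 'tool_pos': array([ 0.13970972, -0.53198676,  0.20554783]), 'eef_rot': array([8.35427851e-05, 9.91767689e-01, 1.28050164e-01, 1.15437765e-05]), 'ft_force': array([-0.79590154, -0.06853446, -0.17626987]), 'moment': array([-0.02314193,  0.01752562, -0.00920483]), 'opening': 0.0938471541602289}
```

View pics/top0.png

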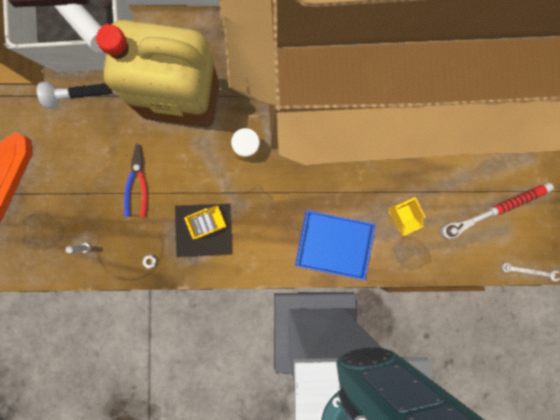

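View pics/side0.png

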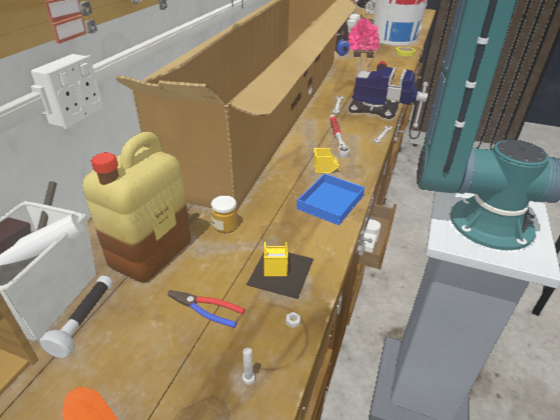

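The top picture shows two yellow cups: (205,224), on the black mat with steel pins in it, and (399,215), empty and off the mat. The first is farthest to the robot's left (y≈0.37 m) and stands on the mat, so it fits the description. I'll confirm it in a crop and fit the poses to the masks.

```bash
cat > fit.py <<'E'
from h import *
from scipy.optimize import minimize
def box(x,y,z): return np.array([[a,b,c] for a in x for b in y for c in z],float)
w=.0255
CUP=[box((-w,w),(-.0245,.0245),(0,.06)), np.vstack([box((-w,w),(-.0225,-.022),(0,.03)),box((-w,w),(-.045,-.043),(.0193,.027))])]
TRAY=[box((-.065,.065),(-.08,.08),(0,.032))]
MAT=[box((-.06,.06),(-.065,.065),(0,.004))]
def mask(p,parts,q,z0,s=4):
    m=np.zeros((420*s,560*s),np.uint8); c,sn=np.cos(q[2]),np.sin(q[2]); Rz=np.array([[c,-sn,0],[sn,c,0],[0,0,1]])
    for P in parts:
        X=P@Rz.T+[q[0],q[1],z0]; uv=(proj(p,X)*s+s/2).round().astype(np.int32)
        cv2.fillConvexPoly(m,cv2.convexHull(uv),1)
    return cv2.resize(m.astype(np.float32),(560,420),interpolation=cv2.INTER_AREA)
def fit(views,parts,q0,z0):
    def f(v):
        q=[v[0],v[1],v[2]/3]; s=0
        for p,M in views:
            m=mask(p,parts,q,z0); s+=np.minimum(m,M).sum()/np.maximum(m,M).sum()
        return -s/len(views)
    best=None
    for dy in(-.4,0,.4):
        o=minimize(f,[q0[0],q0[1],(q0[2]+dy)*3],method="Nelder-Mead",options=dict(initial_simplex=np.array([q0[0],q0[1],(q0[2]+dy)*3])+np.array([[0,0,0],[.02,0,0],[0,.02,0],[0,0,.6]]),xatol=1e-4,fatol=1e-4))
        if best is None or o.fun<best.fun: best=o
    v=best.x; return np.array([v[0],v[1],v[2]/3]),-best.fun
E
python3 - <<'E'
from fit import *
t=get_image("top"); s=get_image("side")
save(t,"crop1.png",(165,190,385,300),3.5)
def cut(l,p,near):
    c=[d for d in nets.cut_out(l,p)]
    best=min(c,key=lambda d:np.hypot(*(np.array([(d["box"][0]+d["box"][2])/2,(d["box"][1]+d["box"][3])/2])-near)))
    return best["pixels"].astype(np.float32)
ct,cs=cut("cup",t,(205,222)),cut("cup",s,(276,262))
tt,ts=cut("tray",t,(336,244)),cut("tray",s,(331,198))
mt=cut("mat",t,(203,229))
for n,v,P,q,z in(("cup",[(t,ct),(s,cs)],CUP,(.472,.37,-1.3+np.pi/2*2+.0),.004),("cup2",[(t,ct)],CUP,(.472,.37,1.8),.004),("cupside",[(s,cs)],CUP,(.472,.37,1.8),.004),("tray",[(t,tt),(s,ts)],TRAY,(.42,.07,0),0),("traytop",[(t,tt)],TRAY,(.42,.07,1.5),0),
  ("mat",[(t,np.maximum(mt,0))],MAT,(.46,.372,0),0)):
    q,sc=fit(v,P,q,z); print(n,q[:2].round(4),np.degrees(q[2]).round(1),round(sc,3))
g=t["image"].astype(int)
dark=((g.max(2)<60)).astype(np.uint8); dark[:, :165]=0; dark[:,245:]=0; dark[:195]=0; dark[270:]=0
ys,xs=np.nonzero(dark); b=(xs.min(),xs.max()+1,ys.min(),ys.max()+1); print(b,at_z(t,((b[0]+b[1])/2-.5,(b[2]+b[3])/2-.5),.004))
print(at_z(t,(245,143),.078))
E
```

```text
cup [0.4731 0.367 ] 108.6 0.498
cup2 [0.4744 0.3684] 20.9 0.551
cupside [0.4739 0.3669] 109.6 0.69
tray [0.4245 0.0663] -11.8 0.968
traytop [0.4229 0.0654] 94.7 0.723
mat [0.4592 0.369 ] 1.6 0.693
(np.int64(178), np.int64(229), np.int64(208), np.int64(252)) [0.45994746 0.36926634 0.004     ]
[0.64705505 0.26821699 0.078     ]
```

View pics/crop1.png

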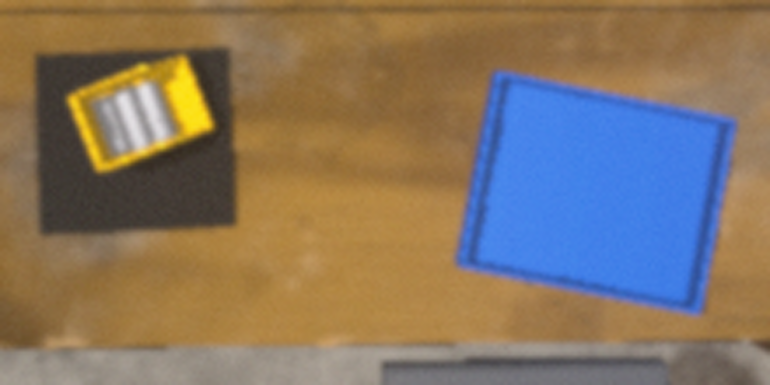

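The crop confirms it: cup with pins on the mat, chute pointing right and slightly up (-y, slightly +x), so yaw is about +18°. The masks leave out the pins, so I'll refit with the filled yellow outline.

```bash
cat > ycup.py <<'E'
from fit import *
def yellow(p,box):
    h=cv2.cvtColor(p["image"],cv2.COLOR_RGB2HSV); m=((h[...,0]>18)&(h[...,0]<34)&(h[...,1]>150)&(h[...,2]>90)).astype(np.uint8)
    k=np.zeros_like(m); k[box[1]:box[3],box[0]:box[2]]=1; m*=k
    c=max(cv2.findContours(m,cv2.RETR_EXTERNAL,cv2.CHAIN_APPROX_NONE)[0],key=cv2.contourArea)
    o=np.zeros_like(m); cv2.drawContours(o,[c],-1,1,-1); return o.astype(np.float32)
E
python3 - <<'E'
from ycup import *
t=get_image("top"); s=get_image("side")
yt=yellow(t,(178,198,232,250)); ys=yellow(s,(255,230,300,285)); print(yt.sum(),ys.sum())
for n,v in(("both",[(t,yt),(s,ys)]),("top",[(t,yt)]),("side",[(s,ys)])):
    q,sc=fit(v,CUP,(.472,.368,.3),.004); print(n,q[:2].round(4),np.degrees(q[2]).round(1),round(sc,3))
E
```

```text
948.0 725.0
both [0.4741 0.3699] 22.6 0.867
top [0.4741 0.3688] 22.6 0.867
side [0.4737 0.3703] 21.5 0.865
```

Cup at about (0.474, 0.3695), yaw about 22°; both views agree. The jaws have to open along world azimuth 22°. First I'll draw in to a radius of about 0.42 and swing left in an arc.

Emit:
move_arm([
  [0,-45,0,0,0,0,1],
  [0,-45,0,0,0,0,1],
  [30,-40,0,0,0,-4,1],
  [44,-2.3,0,0,0,-6,1],
  [44,-2.3,0,0,0,-6,1],
  [44,-2.3,0,0,0,-6,1],
  [44,-2.3,0,0,0,-6,1],
  [44,-2.3,0,0,0,-6,1],
  [44,-2.3,0,0,0,-6,1],
  [44,-2.3,0,0,0,-6,1],
])

```text
clock: 2.25
tool_pos: [0.3689, -0.2045, 0.2056]
eef_rot: [0.0, 0.862, 0.507, 0.0]
ft_force: [1.0, -0.4, -1.2]
opening: 0.0943
```

```bash
cat > st.py <<'E'
from h import *
import json
o=r.get_obs(); M=R.from_quat(o["eef_rot"],scalar_first=True).as_matrix()
print(round(o["clock"],2),"q",o["joint_pos"].round(3),"p",o["tool_pos"].round(4),"open",round(o["opening"],4),"F",o["ft_force"].round(1)); print(M.round(3).tolist())
open("log.jsonl","a").write(json.dumps([o["joint_pos"].tolist(),o["tool_pos"].tolist(),list(map(float,o["eef_rot"]))])+"\n")
E
python3 st.py
```

```text
2.25 q [-0.641 -0.204  1.647  0.     1.698 -0.134] p [ 0.3689 -0.2045  0.2056] open 0.0943 F [ 1.  -0.4 -1.2]
[[0.485, 0.874, 0.001], [0.874, -0.485, -0.0], [-0.0, 0.001, -1.0]]
```

Emit:
move_arm([
  [44,-2.3,0,0,0,-6,1],
  [44,-2.3,0,0,0,-6,1],
  [44,-2.3,0,0,0,-6,1],
  [44,-2.3,0,0,0,-6,1],
  [44,-2.3,0,0,0,-6,1],
  [44,-2.3,0,0,0,-6,1],
  [44,-2.3,0,0,0,-6,1],
  [44,-2.3,0,0,0,-6,1],
  [44,-2.3,0,0,0,-6,1],
  [30,0,0,0,0,-4,1],
])

```text
clock: 3.25
tool_pos: [0.3694, 0.2055, 0.2056]
eef_rot: [-0.0, 0.507, 0.862, 0.0]
ft_force: [1.1, 0.2, 0.0]
opening: 0.094
```

```bash
python3 st.py
```

```text
3.25 q [ 3.730e-01 -2.010e-01  1.645e+00  1.000e-03  1.698e+00 -1.340e-01] p [0.3694 0.2055 0.2056] open 0.094 F [1.1 0.2 0. ]
[[-0.485, 0.874, 0.0], [0.874, 0.485, 0.001], [0.001, 0.0, -1.0]]
```

Emit:
move_arm([
  [0,20,0,0,8,0,1],
  [0,20,0,0,8,0,1],
  [0,20,0,0,8,0,1],
])

```text
clock: 3.55
tool_pos: [0.4236, 0.234, 0.2072]
eef_rot: [-0.18, 0.496, 0.842, 0.108]
ft_force: [0.8, 0.0, -0.3]
opening: 0.094
```

```bash
python3 st.py
```

```text
3.55 q [ 0.102 -0.009  1.528  0.398  1.777 -0.352] p [0.4236 0.234  0.2072] open 0.094 F [ 0.8  0.  -0.3]
[[-0.443, 0.875, -0.195], [0.797, 0.484, 0.361], [0.41, 0.004, -0.912]]
```

Emit:
move_arm([
  [0,0,0,8,-8,0,1],
  [0,0,0,8,-8,0,1],
  [0,0,0,0,-8,0,1],
])

```text
clock: 3.85
tool_pos: [0.4259, 0.231, 0.2031]
eef_rot: [-0.08, 0.483, 0.869, -0.074]
ft_force: [0.1, 1.0, -0.3]
opening: 0.0942
```

```bash
python3 st.py
```

```text
3.85 q [ 0.361  0.107  1.37   0.027  1.88  -0.19 ] p [0.4259 0.231  0.2031] open 0.0942 F [ 0.1  1.  -0.3]
[[-0.521, 0.828, -0.209], [0.851, 0.522, -0.051], [0.067, -0.205, -0.976]]
```

```bash
cat > kin.py <<'E'
from h import *
import json, os
from scipy.optimize import least_squares
rz=lambda a:R.from_euler('z',a).as_matrix(); ry=lambda a:R.from_euler('y',a).as_matrix()
def fk(q,k,s4=1,s6=1,c6=0):
    a,d1,h,b,L1,c,L2,d2,e,T=k
    A=rz(q[0]); B=A@ry(q[1]); C=B@ry(q[2]); D=C@rz(s4*q[3]); E=D@ry(q[4]); F=E@rz(s6*q[5]+c6)
    return A@[a,d1,h]+B@[b,0,L1]+C@[c,0,L2]+D@[0,d2,0]+E@[e,0,T],F
D=[json.loads(l) for l in open("log.jsonl")]
D.append([[-1.41707564,.0871492,1.37067212,0,1.68360372,-.10308259],[.13970972,-.53198676,.20554783],[0,.99176769,.12805016,0]])
S=[(s4,s6,c) for s4 in(1,-1) for s6 in(1,-1) for c in np.arange(4)*np.pi/2]
err=lambda s:sum(np.abs(fk(q,[0]*10,*s)[1]-R.from_quat(w,scalar_first=True).as_matrix()).max() for q,p,w in D)
s=min(S,key=err)
def fitk(d2fix=False):
    f=lambda k:np.r_[np.concatenate([(fk(q,k,*s)[0]-p)*1000 for q,p,w in D]),.01*(k-k0)*1000]
    k0=np.array([0,0,.3,0,.35,0,.35,0,0,.2])
    f2=lambda k:np.r_[np.concatenate([(fk(q,k,*s)[0]-p)*1000 for q,p,w in D]),.3*np.array(k)[[0,3,5,8]]*10,.01*(np.array(k)-k0)]
    return least_squares(f2,k0)
o=fitk(); K=o.x
if __name__=="__main__":
    print(s,err(s)); print(K.round(4)); print(np.abs(o.fun[:3*len(D)]).max())
E
python3 kin.py
```

```text
(1, 1, np.float64(1.5707963267948966)) 0.00016672384459405382
[-1.500e-03  5.640e-02  1.521e-01 -1.000e-04  4.490e-01  1.003e-01
  5.015e-01  2.000e-04  1.000e-04  3.507e-01]
0.015240597532162337
```

The kinematic model fits to 0.02 mm. Next I'll check that the pour is reachable (tilt 0–100°, cup yaw options) and work out the approach rows.

```bash
cat > plan.py <<'E'
from kin import *
LO=np.array([-3.1,-.76,.27,-1.08,.17,-2.57]);HI=np.array([3.1,2.03,2.55,4.22,2.65,2.57])
def ik(p,M,q0):
    f=lambda q:np.r_[(fk(q,K,*s)[0]-p)*10,(R.from_matrix(fk(q,K,*s)[1].T@M)).as_rotvec()]
    o=least_squares(f,np.clip(q0,LO+1e-3,HI-1e-3),bounds=(LO,HI)); return o.x,np.abs(o.fun).max()
def cupR(yaw,tilt): return rz(np.radians(yaw))@R.from_euler('x',np.radians(tilt)).as_matrix()
G=np.array([[0,1,0],[1,0,0],[0,0,-1.]])   # tool axes in cup frame (columns: x=+y, y=+x, z=-z)
ZG=.030; TCPC=np.array([0,0,ZG-.019]); LIP=np.array([0,-.043,.027])
def tool_from_cup(o,yaw,tilt): C=cupR(yaw,tilt); return o+C@TCPC, C@G
def origin_for_lip(l,yaw,tilt): return l-cupR(yaw,tilt)@LIP
def now():
    o=r.get_obs(); return o["tool_pos"],R.from_quat(o["eef_rot"],scalar_first=True).as_matrix()
def rows(p0,M0,p1,M1,n=None,claw=1,vm=.045,wm=8):
    w=R.from_matrix(M0.T@M1).as_rotvec(); n=n or int(np.ceil(max(np.linalg.norm(p1-p0)/vm,np.degrees(np.linalg.norm(w))/wm)))
    out=[]
    for i in range(n):
        Mi=M0@R.from_rotvec(w*i/n).as_matrix()
        out.append([round(float(v),2)+0. for v in np.r_[Mi.T@(p1-p0)/n*1000,np.degrees(w)/n]]+[claw])
    return out
E
python3 - <<'E'
from plan import *
T=np.array([.4245,.0663,0]); Rt=rz(np.radians(-11.8))
q=r.get_obs()["joint_pos"]
for yaw in(22,10,0,-12):
    lip=T+Rt@[0,.02,0]+[0,0,.055]
    qq=q
    for t in range(0,101,10):
        o=origin_for_lip(lip,yaw,t); qq,e=ik(*tool_from_cup(o,yaw,t),qq)
        if t%20==0 or t==70: print(yaw,t,qq.round(2),"err",e.round(4),"orig",o.round(3))
C=np.array([.474,.3695,.004]); p,M=tool_from_cup(C,22,0); qg,e=ik(p,M,q); print("grasp",p,qg.round(2),e)
p0,M0=now(); 
for x in rows(p0,M0,p+[0,0,.14],M): print(x)
E
```

```text
22 0 [ 0.16 -0.08  1.88 -0.    1.35 -0.22] err 0.0 orig [0.412 0.126 0.028]
22 20 [-0.09 -0.02  1.83  0.31  1.5  -0.52] err 0.0 orig [0.41  0.132 0.044]
22 40 [-0.28  0.14  1.77  0.54  1.7  -0.72] err 0.0 orig [0.41  0.133 0.062]
22 60 [-0.4   0.34  1.7   0.7   1.9  -0.84] err 0.0 orig [0.412 0.127 0.079]
22 70 [-0.44  0.45  1.66  0.78  1.99 -0.88] err 0.0 orig [0.414 0.123 0.086]
22 80 [-0.47  0.57  1.63  0.85  2.09 -0.91] err 0.0 orig [0.416 0.117 0.093]
22 100 [-0.48  0.79  1.58  0.99  2.28 -0.93] err 0.0 orig [0.421 0.104 0.102]
10 0 [ 0.17 -0.06  1.86 -0.    1.34 -0.01] err 0.0 orig [0.421 0.128 0.028]
10 20 [-0.1  -0.05  1.86  0.34  1.44 -0.34] err 0.0 orig [0.42  0.135 0.044]
10 40 [-0.32  0.06  1.85  0.6   1.6  -0.59] err 0.0 orig [0.42  0.135 0.062]
10 60 [-0.47  0.25  1.81  0.79  1.79 -0.77] err 0.0 orig [0.421 0.13  0.079]
10 70 [-0.52  0.37  1.79  0.86  1.89 -0.83] err 0.0 orig [0.422 0.125 0.086]
10 80 [-0.55  0.49  1.77  0.93  1.98 -0.89] err 0.0 orig [0.423 0.119 0.093]
10 100 [-0.57  0.73  1.72  1.07  2.17 -0.96] err 0.0 orig [0.425 0.105 0.102]
0 0 [ 0.17 -0.05  1.84
[... 620 characters left out ...]
1.32  0.02] err 0.0 orig [0.439 0.134 0.044]
-12 40 [-0.37 -0.09  2.    0.7   1.42 -0.34] err 0.0 orig [0.439 0.135 0.062]
-12 60 [-0.58  0.06  2.04  0.94  1.59 -0.64] err 0.0 orig [0.438 0.13  0.079]
-12 70 [-0.65  0.18  2.04  1.03  1.68 -0.76] err 0.0 orig [0.437 0.125 0.086]
-12 80 [-0.7   0.32  2.03  1.1   1.78 -0.87] err 0.0 orig [0.436 0.119 0.093]
-12 100 [-0.73  0.61  1.99  1.21  1.98 -1.06] err 0.0 orig [0.433 0.105 0.102]
grasp [0.474  0.3695 0.015 ] [ 0.57  0.31  1.5  -0.    1.34  0.18] 3.9988648457657905e-11
[22.41, 30.52, 7.46, -3.03, -0.71, 2.45, 1]
[23.78, 29.1, 8.75, -3.03, -0.71, 2.45, 1]
[25.11, 27.56, 9.95, -3.03, -0.71, 2.45, 1]
[26.39, 25.9, 11.04, -3.03, -0.71, 2.45, 1]
```

All pour poses are reachable. I'll pour at yaw 0, which keeps the wrist at x≈0.43, well clear of the carton. Now the approach.

Emit:
move_arm([
  [22.4,30.5,7.5,-3.03,-0.71,2.45,1],
  [23.8,29.1,8.8,-3.03,-0.71,2.45,1],
  [25.1,27.6,10,-3.03,-0.71,2.45,1],
  [26.4,25.9,11,-3.03,-0.71,2.45,1],
  [0,0,0,0,0,0,1],
  [0,0,0,0,0,0,1],
])

```text
clock: 4.45
tool_pos: [0.4703, 0.3712, 0.1576]
eef_rot: [-0.001, 0.557, 0.83, 0.002]
ft_force: [0.2, 0.5, -0.4]
opening: 0.0938
```

```bash
python3 st.py; python3 - <<'E'
from plan import *
p0,M0=now(); p,M=tool_from_cup(np.array([.474,.3695,.004]),22,0)
print(rows(p0,M0,p,M,n=5))
t=get_image("top"); s_=get_image("side"); ys=yt=None
save(s_,"pre.png",(200,180,360,300),4)
E
```

```text
4.45 q [0.571 0.207 1.33  0.004 1.602 0.182] p [0.4703 0.3712 0.1576] open 0.0938 F [ 0.2  0.5 -0.4]
[[-0.379, 0.925, 0.0], [0.925, 0.379, 0.005], [0.004, 0.002, -1.0]]
[[-0.72, 0.5, 28.52, 0.02, -0.05, 0.06, 1], [-0.69, 0.51, 28.52, 0.02, -0.05, 0.06, 1], [-0.67, 0.52, 28.52, 0.02, -0.05, 0.06, 1], [-0.64, 0.53, 28.52, 0.02, -0.05, 0.06, 1], [-0.61, 0.55, 28.52, 0.02, -0.05, 0.06, 1]]
```

View pics/pre.png

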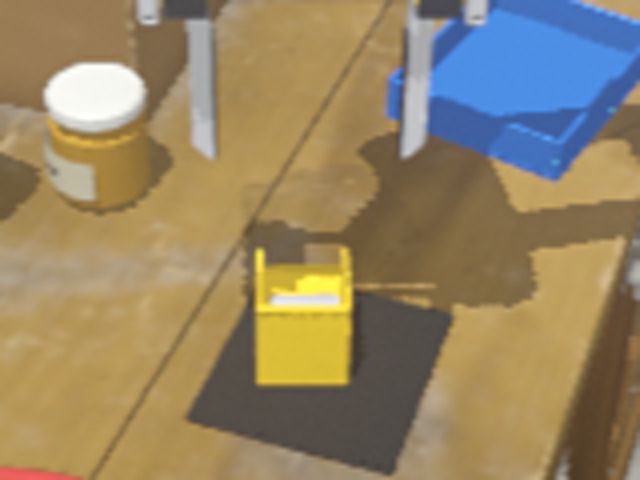

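The open fingers (crop columns 200 and 412) straddle the cup (column about 304) centrally. Now I'll go down and grip.

Emit:
move_arm([
  [-0.7,0.5,28.5,0,0,0,1],
  [-0.7,0.5,28.5,0,0,0,1],
  [-0.7,0.5,28.5,0,0,0,1],
  [-0.6,0.5,28.5,0,0,0,1],
  [-0.6,0.5,28.5,0,0,0,1],
  [0,0,0,0,0,0,1],
  [0,0,0,0,0,0,1],
])

```text
clock: 5.25
tool_pos: [0.4753, 0.3691, 0.0164]
eef_rot: [-0.001, 0.558, 0.83, 0.003]
ft_force: [0.0, -0.3, 0.3]
opening: 0.0937
```

Emit:
move_arm([
  [0,0,0,0,0,0,0.5],
  [0,0,0,0,0,0,0.5],
  [0,0,0,0,0,0,0.4],
  [0,0,0,0,0,0,0.4],
  [0,0,0,0,0,0,0.4],
  [0,0,0,0,0,0,0.4],
], force=45)

```text
clock: 5.85
tool_pos: [0.4735, 0.3694, 0.0158]
eef_rot: [-0.002, 0.558, 0.83, 0.002]
ft_force: [-0.9, -0.1, 1.9]
opening: 0.0507
```

```bash
python3 st.py
```

```text
5.85 q [0.565 0.305 1.502 0.005 1.334 0.177] p [0.4735 0.3694 0.0158] open 0.0507 F [-0.9 -0.1  1.9]
[[-0.378, 0.926, -0.001], [0.926, 0.378, 0.005], [0.005, 0.001, -1.0]]
```

Gripped: opening 50.7 mm against the 51 mm width. Lift.

Emit:
move_arm([
  [0,0,-5,0,0,0,0.3],
  [0,0,-12,0,0,0,0.3],
  [0,0,-20,0,0,0,0.3],
  [0,0,-20,0,0,0,0.3],
  [0,0,-20,0,0,0,0.3],
  [0,0,-12,0,0,0,0.3],
  [0,0,-5,0,0,0,0.3],
  [0,0,0,0,0,0,0.3],
])

```text
clock: 6.65
tool_pos: [0.4748, 0.3694, 0.1102]
eef_rot: [-0.001, 0.558, 0.83, 0.004]
ft_force: [0.6, -0.3, -5.1]
opening: 0.0507
```

```bash
python3 st.py; python3 - <<'E'
from plan import *
t=get_image("top"); s_=get_image("side")
a=s_["image"][180:300,200:360]; b=t["image"][170:290,150:310]
cv2.imwrite("pics/lift.png",cv2.resize(np.vstack([a,b])[:,:,::-1],None,fx=2.5,fy=2.5))
T=np.array([.4245,.0663,0]); Rt=rz(np.radians(-11.8))
lip=T+Rt@[0,.02,0]+[0,0,.062]
p,M=tool_from_cup(origin_for_lip(lip,0,15),0,15); p0,M0=now(); print(p,lip)
pm=p+[0,0,.04]
for x in rows(p0,M0,pm,M,vm=.022,wm=3): print(x)
E
```

```text
6.65 q [0.564 0.232 1.395 0.004 1.509 0.177] p [0.4748 0.3694 0.1102] open 0.0507 F [ 0.6 -0.3 -5.1]
[[-0.378, 0.926, 0.003], [0.926, 0.378, 0.007], [0.005, 0.005, -1.0]]
[0.42858992 0.13155326 0.05767441] [0.42858992 0.08587735 0.062     ]
[-18.42, -11.97, 0.87, -0.26, 1.32, 2.01, 1]
[-18.84, -11.32, 0.39, -0.26, 1.32, 2.01, 1]
[-19.23, -10.66, -0.1, -0.26, 1.32, 2.01, 1]
[-19.58, -9.98, -0.6, -0.26, 1.32, 2.01, 1]
[-19.9, -9.28, -1.1, -0.26, 1.32, 2.01, 1]
[-20.18, -8.57, -1.6, -0.26, 1.32, 2.01, 1]
[-20.43, -7.85, -2.1, -0.26, 1.32, 2.01, 1]
[-20.64, -7.12, -2.61, -0.26, 1.32, 2.01, 1]
[-20.81, -6.38, -3.12, -0.26, 1.32, 2.01, 1]
[-20.94, -5.64, -3.63, -0.26, 1.32, 2.01, 1]
[-21.03, -4.88, -4.14, -0.26, 1.32, 2.01, 1]
```

View pics/lift.png

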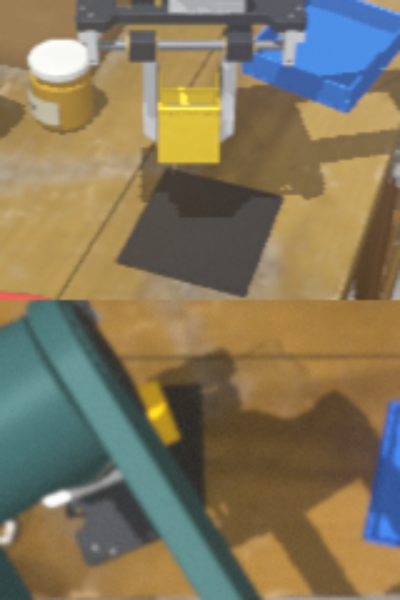

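Lifted upright: the cup hangs between the fingers at crop (188,125), clear of the mat. Now to above the tray, with a 15° pre-tilt.

Emit:
move_arm([
  [-9,-6,0,0,0,0,0.3],
  [-18.8,-11.3,0.4,-0.26,1.32,2,0.3],
  [-19.2,-10.7,0,-0.26,1.32,2,0.3],
  [-19.6,-10,-0.6,-0.26,1.32,2,0.3],
  [-19.9,-9.3,-1.1,-0.26,1.32,2,0.3],
  [-20.2,-8.6,-1.6,-0.26,1.32,2,0.3],
  [-20.4,-7.8,-2.1,-0.26,1.32,2,0.3],
  [-20.6,-7.1,-2.6,-0.26,1.32,2,0.3],
  [-20.8,-6.4,-3.1,-0.26,1.32,2,0.3],
  [-20.9,-5.6,-3.6,-0.26,1.32,2,0.3],
])

```text
clock: 7.75
tool_pos: [0.4409, 0.1616, 0.1037]
eef_rot: [-0.076, 0.678, 0.727, 0.076]
ft_force: [-0.1, -0.3, -3.5]
opening: 0.0508
```

```bash
python3 st.py; python3 - <<'E'
from plan import *
T=np.array([.4245,.0663,0]); Rt=rz(np.radians(-11.8))
lip=T+Rt@[0,.02,0]+[0,0,.062]
p,M=tool_from_cup(origin_for_lip(lip,0,15),0,15); p0,M0=now()
for x in rows(p0,M0,p,M,n=5): print(x)
E
```

```text
7.75 q [ 0.067 -0.085  1.763  0.217  1.458 -0.028] p [0.4409 0.1616 0.1037] open 0.0508 F [-0.1 -0.3 -3.5]
[[-0.07, 0.998, -0.007], [0.974, 0.07, 0.214], [0.214, 0.008, -0.977]]
[-7.66, -2.96, 7.72, -0.1, 0.52, 0.8, 1]
[-7.77, -2.86, 7.64, -0.1, 0.52, 0.8, 1]
[-7.87, -2.77, 7.57, -0.1, 0.52, 0.8, 1]
[-7.98, -2.67, 7.49, -0.1, 0.52, 0.8, 1]
[-8.09, -2.57, 7.41, -0.1, 0.52, 0.8, 1]
```

Emit:
move_arm([
  [-7.7,-3,7.7,-0.1,0.52,0.8,0.3],
  [-7.8,-2.9,7.6,-0.1,0.52,0.8,0.3],
  [-7.9,-2.8,7.6,-0.1,0.52,0.8,0.3],
  [-8,-2.7,7.5,-0.1,0.52,0.8,0.3],
  [-8.1,-2.6,7.4,-0.1,0.52,0.8,0.3],
  [0,0,0,0,0,0,0.3],
  [0.5,0,-1.5,0,2,0,0.3],
  [1,0,-3,0,4,0,0.3],
  [1,0,-3,0,4,0,0.3],
  [0.5,0,-1.5,0,2,0,0.3],
])

```text
clock: 8.75
tool_pos: [0.4305, 0.1325, 0.0684]
eef_rot: [-0.165, 0.687, 0.688, 0.167]
ft_force: [0.6, -0.7, -4.2]
opening: 0.0504
```

```bash
cat > look.py <<'E'
from plan import *
import sys
o=r.get_obs(); p,M=now(); C=M@G.T
print("t",o["clock"].round(2),"tilt",np.degrees(np.arccos(C[2,2])).round(1),"lip",(p+C@(LIP-TCPC)).round(3),"Fz",o["ft_force"].round(2))
t=get_image("top"); s_=get_image("side")
a=s_["image"][150:250,270:390]; b=t["image"][185:305,265:385]
cv2.imwrite("pics/%s.png"%sys.argv[1],np.hstack([cv2.resize(a,(480,400),interpolation=cv2.INTER_CUBIC),cv2.resize(b,(320,320),interpolation=cv2.INTER_CUBIC)[:,:] if 0 else cv2.resize(b,(300,400))])[:,:,::-1])
print("Fz",r.get_obs()["ft_force"].round(2))
E
python3 look.py p1
```

```text
Traceback (most recent call last):
  File "look.py", line 4, in <module>
    print("t",o["clock"].round(2),"tilt",np.degrees(np.arccos(C[2,2])).round(1),"lip",(p+C@(LIP-TCPC)).round(3),"Fz",o["ft_force"].round(2))
              ^^^^^^^^^^^^^^^^
AttributeError: 'float' object has no attribute 'round'
```

```bash
sed -i 's/o\["clock"\].round(2)/round(o["clock"],2)/' look.py; python3 look.py p1
```

```text
t 8.75 tilt 27.1 lip [0.431 0.087 0.063] Fz [ 0.63 -0.68 -4.21]
Fz [ 0.11 -0.48 -4.48]
```

View pics/p1.png

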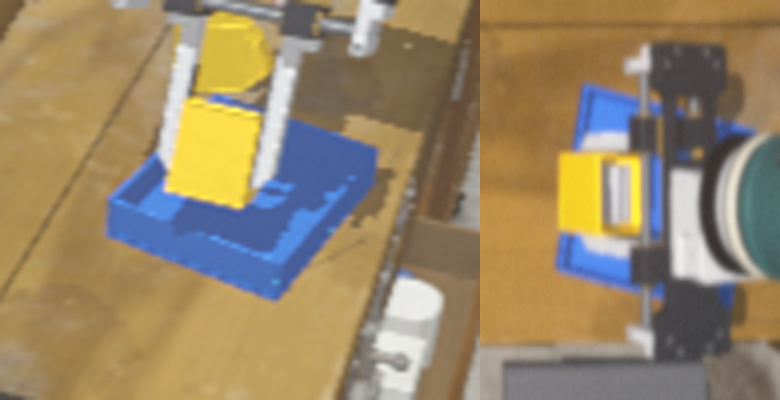

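The cup is held firmly over the tray at 27° tilt, with a pin visible in its mouth in the top crop at (620,195) and no pin in the tray yet. I'll tilt on slowly and use the weight plus pin detections to count.

```bash
cat > chk.py <<'E'
from plan import *
import sys
n=int(sys.argv[1]); F=[]; 
Rt=rz(np.radians(-11.8)); T=np.array([.4245,.0663,0])
for i in range(n):
    F.append(r.get_obs()["ft_force"]); im=get_image("side" if i%2 else "top")
    if i>=n-2:
        g=im["image"]; h=cv2.cvtColor(g,cv2.COLOR_RGB2HSV)
        nm="side" if i%2 else "top"
        for d in nets.cut_out("pin_0",im):
            b=d["box"]; uv=((b[0]+b[2])/2,(b[1]+b[3])/2); X=at_z(im,uv,.011); l=Rt.T@(X-T)
            print(nm,"pin",round(d["confidence"],2),np.round(uv),"px",int(d["pixels"].sum()),"if on tray floor, tray xy",l[:2].round(3))
o=r.get_obs();p,M=now();C=M@G.T
print("t",round(o["clock"],2),"tilt",np.degrees(np.arccos(C[2,2])).round(1),"lip",(p+C@(LIP-TCPC)).round(3),"open",round(o["opening"],4),"F",np.mean(F,0).round(2),"sd",np.std(F,0).round(2))
E
python3 chk.py 10
```

```text
top pin 0.7 [318. 246.] px 120 if on tray floor, tray xy [-0.012  0.033]
top pin 0.58 [324. 245.] px 46 if on tray floor, tray xy [-0.008  0.022]
t 9.45 tilt 27.0 lip [0.43  0.088 0.063] open 0.0509 F [ 0.06 -0.01 -4.31] sd [0.42 0.47 0.44]
```

Emit:
move_arm([
  [0.5,0,-1.5,0,2,0,0.3],
  [0.5,0,-1.5,0,2,0,0.3],
  [0.5,0,-1.5,0,2,0,0.3],
  [0.5,0,-1.5,0,2,0,0.3],
  [0.5,0,-1.5,0,2,0,0.3],
  [0.5,0,-1.5,0,2,0,0.3],
  [0.5,0,-1.5,0,2,0,0.3],
  [0.5,0,-1.5,0,2,0,0.3],
  [0,0,0,0,0,0,0.3],
])

```text
clock: 10.35
tool_pos: [0.4297, 0.1289, 0.0796]
eef_rot: [-0.26, 0.658, 0.658, 0.26]
ft_force: [-0.7, -0.4, -4.9]
opening: 0.051
```

```bash
python3 chk.py 8
```

```text
top pin 0.61 [328. 246.] px 69 if on tray floor, tray xy [-0.008  0.012]
top pin 0.55 [328. 245.] px 36 if on tray floor, tray xy [-0.006  0.013]
side pin 0.59 [224. 216.] px 760 if on tray floor, tray xy [0.198 0.228]
t 10.85 tilt 43.0 lip [0.43  0.087 0.063] open 0.0508 F [ 0.11 -0.13 -4.66] sd [0.55 0.4  0.3 ]
```

Emit:
move_arm([
  [0.5,0,-1.5,0,2,0,0.3],
  [0.5,0,-1.5,0,2,0,0.3],
  [0.5,0,-1.5,0,2,0,0.3],
  [0.5,0,-1.5,0,2,0,0.3],
  [0,0,0,0,0,0,0.3],
  [0,0,0,0,0,0,0.3],
])

```text
clock: 11.45
tool_pos: [0.4298, 0.1263, 0.0855]
eef_rot: [-0.305, 0.638, 0.638, 0.305]
ft_force: [0.4, -0.1, -4.6]
opening: 0.0508
```

```bash
python3 chk.py 10
```

```text
top pin 0.16 [152. 260.] px 119 if on tray floor, tray xy [-0.119  0.403]
side pin 0.59 [223. 215.] px 807 if on tray floor, tray xy [0.202 0.225]
t 12.05 tilt 51.0 lip [0.43  0.087 0.063] open 0.0509 F [ 0.02 -0.17 -4.59] sd [0.48 0.41 0.55]
```

Emit:
move_arm([
  [0.5,0,-1.5,0,2,0,0.3],
  [0.5,0,-1.5,0,2,0,0.3],
  [0,0,0,0,0,0,0.3],
  [0,0,0,0,0,0,0.3],
])

```text
clock: 12.45
tool_pos: [0.4298, 0.1246, 0.088]
eef_rot: [-0.327, 0.627, 0.627, 0.327]
ft_force: [-0.6, -0.6, -3.5]
opening: 0.0504
```

```bash
python3 chk.py 10
```

```text
t 13.05 tilt 55.0 lip [0.43  0.087 0.062] open 0.0508 F [ 0.17 -0.14 -3.99] sd [0.47 0.54 0.42]
```

Emit:
move_arm([
  [0.5,0,-1.5,0,2,0,0.3],
  [0.5,0,-1.5,0,2,0,0.3],
  [0,0,0,0,0,0,0.3],
  [0,0,0,0,0,0,0.3],
])

```text
clock: 13.45
tool_pos: [0.4298, 0.1227, 0.0906]
eef_rot: [-0.349, 0.615, 0.615, 0.349]
ft_force: [0.1, 0.2, -4.4]
opening: 0.0504
```

```bash
python3 chk.py 14; python3 look.py p2
```

```text
top pin 0.74 [321. 243.] px 732 if on tray floor, tray xy [-0.005  0.03 ]
t 14.25 tilt 59.0 lip [0.43  0.087 0.062] open 0.0506 F [-0.08 -0.11 -4.31] sd [0.38 0.59 0.49]
t 14.25 tilt 59.0 lip [0.43  0.087 0.062] Fz [ 0.19  0.08 -4.06]
Fz [ 0.33  0.55 -3.42]
```

View pics/p2.png

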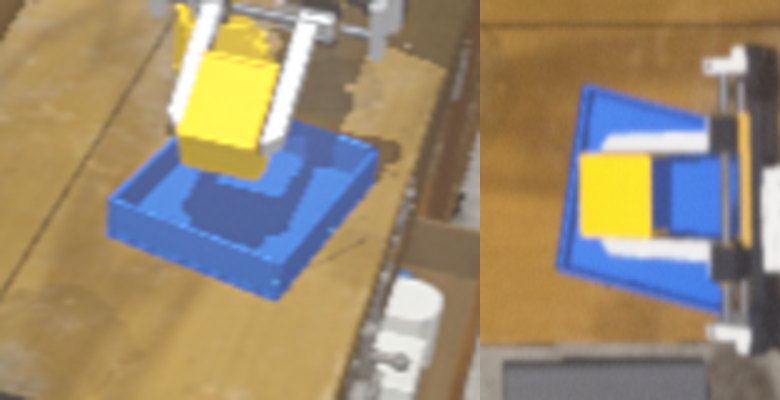

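At 59° no pin shows in the tray, and the floor beyond the cup is plain blue in the top crop at (700,195). On in 3–4° steps.

Emit:
move_arm([
  [0.5,0,-1.5,0,2,0,0.3],
  [0.5,0,-1.5,0,2,0,0.3],
  [0,0,0,0,0,0,0.3],
  [0,0,0,0,0,0,0.3],
  [0,0,0,0,0,0,0.3],
])

```text
clock: 14.85
tool_pos: [0.4298, 0.1208, 0.0933]
eef_rot: [-0.369, 0.602, 0.603, 0.37]
ft_force: [0.4, -0.5, -4.5]
opening: 0.0504
```

```bash
python3 chk.py 12
```

```text
t 15.55 tilt 63.0 lip [0.43  0.087 0.062] open 0.0505 F [ 0.06 -0.2  -4.35] sd [0.38 0.29 0.41]
```

Emit:
move_arm([
  [0.5,0,-1.5,0,2,0,0.3],
  [0.4,0,-1.1,0,1.5,0,0.3],
  [0,0,0,0,0,0,0.3],
  [0,0,0,0,0,0,0.3],
  [0,0,0,0,0,0,0.3],
])

```text
clock: 16.05
tool_pos: [0.4298, 0.1189, 0.0953]
eef_rot: [-0.388, 0.591, 0.592, 0.388]
ft_force: [0.2, 0.2, -3.8]
opening: 0.0511
```

```bash
python3 chk.py 12; python3 look.py p3
```

```text
t 16.75 tilt 66.5 lip [0.43  0.087 0.062] open 0.0508 F [-0.23 -0.15 -4.42] sd [0.3 0.4 0.5]
t 16.75 tilt 66.5 lip [0.43  0.087 0.062] Fz [ 0.67 -0.26 -5.04]
Fz [ 0.76  0.29 -4.75]
```

Emit:
move_arm([
  [0.5,0,-1.5,0,2,0,0.3],
  [0.4,0,-1.1,0,1.5,0,0.3],
  [0,0,0,0,0,0,0.3],
  [0,0,0,0,0,0,0.3],
  [0,0,0,0,0,0,0.3],
  [0,0,0,0,0,0,0.3],
])

```text
clock: 17.45
tool_pos: [0.4298, 0.1169, 0.0972]
eef_rot: [-0.405, 0.578, 0.58, 0.406]
ft_force: [0.1, -0.3, -4.3]
opening: 0.0508
```

```bash
python3 chk.py 6
```

```text
top pin 0.52 [327. 244.] px 747 if on tray floor, tray xy [-0.003  0.015]
side pin 0.55 [330. 204.] px 1822 if on tray floor, tray xy [-0.01   0.023]
t 17.85 tilt 70.0 lip [0.43  0.087 0.062] open 0.0508 F [ 0.05  0.22 -4.19] sd [0.52 0.36 0.29]
```

Emit:
move_arm([
  [0.5,0,-1.5,0,2,0,0.3],
  [0,0,0,0,0,0,0.3],
  [0,0,0,0,0,0,0.3],
  [0,0,0,0,0,0,0.3],
  [0,0,0,0,0,0,0.3],
  [0,0,0,0,0,0,0.3],
])

```text
clock: 18.45
tool_pos: [0.4298, 0.1157, 0.0982]
eef_rot: [-0.415, 0.571, 0.573, 0.416]
ft_force: [-0.3, 0.4, -3.8]
opening: 0.0506
```

```bash
python3 chk.py 6; python3 look.py p4
```

```text
t 18.85 tilt 72.0 lip [0.43  0.087 0.062] open 0.0507 F [-0.09  0.16 -4.58] sd [0.56 0.36 0.49]
t 18.85 tilt 72.0 lip [0.43  0.087 0.062] Fz [ 0.06 -0.3  -4.19]
Fz [ 0.03  0.3  -4.97]
```

View pics/p4.png

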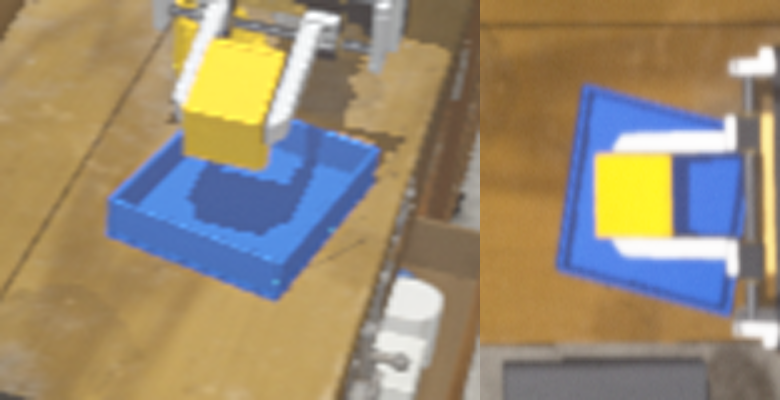

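At 72° there is still no pin in the tray and the weight is unchanged. Before going further I'll check from the pictures that the cup's own tilt matches the hand's (slip in the grip).

```bash
cat > tiltfit.py <<'E'
from ycup import *
from plan import *
s_=get_image("side"); t=get_image("top"); p,M=now(); C0=M@G.T; g=p+C0@(np.array([0,0,ZG])-TCPC)
ys=yellow(s_,(290,150,345,196)); yt=yellow(t,(290,220,350,265))
def msk(im,d,dy,dz,k=4):
    m=np.zeros((420*k,560*k),np.uint8); C=C0@R.from_euler('x',-d).as_matrix()
    for P in CUP:
        X=(P-[0,dy,ZG+dz])@C.T+g; cv2.fillConvexPoly(m,cv2.convexHull((proj(im,X)*k+k/2).round().astype(np.int32)),1)
    return cv2.resize(m.astype(np.float32),(560,420),interpolation=cv2.INTER_AREA)
iou=lambda a,b:np.minimum(a,b).sum()/np.maximum(a,b).sum()
f=lambda v:-(iou(msk(t,v[0],v[1]/20,v[2]/20),yt)+iou(msk(s_,v[0],v[1]/20,v[2]/20),ys))/2
for d in range(-10,61,10):
    print(d, round(-f([np.radians(d),0,0]),3))
o=min((minimize(f,[d,0,0],method="Nelder-Mead",options=dict(initial_simplex=np.array([d,0,0])+np.array([[0,0,0],[.2,0,0],[0,.2,0],[0,0,.2]]))) for d in(0,.3,.6)),key=lambda o:o.fun)
print("slip deg",np.degrees(o.x[0]),"dy,dz mm",o.x[1:]*50,"iou",-o.fun)
E
python3 tiltfit.py
```

```text
-10 0.791
0 0.801
10 0.77
20 0.745
30 0.71
40 0.686
50 0.732
60 0.754
slip deg -7.902404194074238 dy,dz mm [-3.51276128  0.88283657] iou 0.8348808288574219
```

No slip: the cup follows the hand. The pins are just sticking, so I'll carry on with brisker small steps.

Emit:
move_arm([
  [1,0,-3,0,4,0,0.3],
  [0,0,0,0,0,0,0.3],
  [0,0,0,0,0,0,0.3],
  [0,0,0,0,0,0,0.3],
  [0,0,0,0,0,0,0.3],
])

```text
clock: 19.55
tool_pos: [0.4299, 0.1132, 0.1004]
eef_rot: [-0.435, 0.556, 0.558, 0.436]
ft_force: [0.3, -0.1, -3.1]
opening: 0.0507
```

```bash
cat > gray.py <<'E'
# counts grey/steel (non-blue) pixels inside the tray floor as seen from each camera; and mean force
from plan import *
Rt=rz(np.radians(-11.8)); T=np.array([.4245,.0663,0]); F=[]
fl=np.array([[x,y,.004] for x,y in((-.06,-.075),(.06,-.075),(.06,.075),(-.06,.075))])@Rt.T+T
for n in("top","side","top","side"):
    F.append(r.get_obs()["ft_force"][2]); im=get_image(n)
    m=np.zeros((420,560),np.uint8); cv2.fillConvexPoly(m,proj(im,fl).round().astype(np.int32),1)
    h=cv2.cvtColor(im["image"],cv2.COLOR_RGB2HSV); g=((h[...,1]<110)&(m>0)).astype(np.uint8)
    c,_,st,ce=cv2.connectedComponentsWithStats(g)
    L=[(int(st[i,4]),ce[i].round().astype(int).tolist(),(Rt.T@(at_z(im,ce[i],.011)-T))[:2].round(3).tolist()) for i in range(1,c) if st[i,4]>=5]
    print(n,L)
p,M=now(); print("Fz",np.mean(F).round(2),"tilt",np.degrees(np.arccos((M@G.T)[2,2])).round(1), round(r.get_obs()["clock"],2))
E
python3 gray.py
```

```text
top [(808, [342, 242], [0.008, -0.018])]
side [(97, [331, 194], [0.008, -0.023]), (89, [326, 202], [0.001, 0.022])]
top [(832, [342, 242], [0.008, -0.018])]
side [(102, [331, 193], [0.01, -0.024]), (83, [325, 204], [0.0, 0.03])]
Fz -3.48 tilt 76.0 19.75
```

```bash
python3 look.py p5
```

```text
t 19.75 tilt 76.0 lip [0.43  0.087 0.062] Fz [ 0.29 -0.04 -3.67]
Fz [-0.04 -0.45 -3.04]
```

View pics/p5.png

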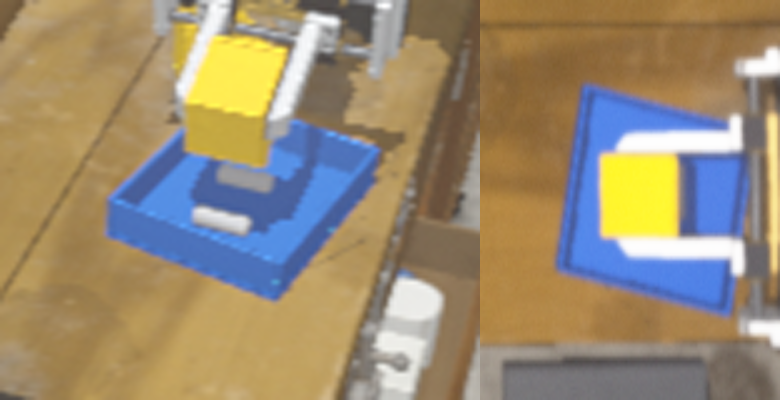

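Two pins lie in the tray: one at (222,218) and one at (245,178) in the side crop. The weight has dropped by about 0.9 N, which is two pins, so I stop here and tip the cup back while lifting a little.

Emit:
move_arm([
  [0.5,0,1.8,0,-3,0,0.3],
  [0.9,0,3.4,0,-6,0,0.3],
  [0.8,0,3.1,0,-6,0,0.3],
  [0.6,0,2.8,0,-6,0,0.3],
  [0.5,0,2.6,0,-6,0,0.3],
  [0.3,0,2.3,0,-6,0,0.3],
  [0,0,2.1,0,-6,0,0.3],
  [-0.2,0,1.9,0,-6,0,0.3],
  [-0.5,0,1.8,0,-6,0,0.3],
  [-0.8,0,1.6,0,-6,0,0.3],
])

```text
clock: 20.85
tool_pos: [0.4286, 0.132, 0.0897]
eef_rot: [-0.116, 0.697, 0.698, 0.116]
ft_force: [0.2, -0.1, -4.4]
opening: 0.0508
```

```bash
python3 gray.py; python3 - <<'E'
from plan import *
p0,M0=now(); C=M0@G.T; print("lip",p0+C@(LIP-TCPC))
p,M=tool_from_cup(np.array([.46,.369,.004]),15,0)
p2=p+[0,0,.09]; pm=p0*.6+p2*.4; pm[2]=p2[2]
R_=rows(p0,M0,p2,M,vm=.022,wm=3.2); print(p2)
for x in R_: print(x)
E
```

```text
top [(2574, [339, 245], [-0.0, -0.013])]
side [(81, [332, 193], [0.008, -0.028]), (86, [325, 205], [-0.001, 0.035])]
top [(2596, [338, 245], [-0.001, -0.011])]
side [(83, [332, 193], [0.009, -0.028]), (86, [325, 205], [-0.001, 0.035])]
Fz -3.49 tilt 19.2 21.05
lip [0.42871088 0.08660338 0.09014118]
[0.46  0.369 0.105]
[20.78, 2.93, 5.69, 0.22, -1.73, -1.33, 1]
[20.86, 3.44, 5.05, 0.22, -1.73, -1.33, 1]
[20.92, 3.94, 4.4, 0.22, -1.73, -1.33, 1]
[20.95, 4.45, 3.75, 0.22, -1.73, -1.33, 1]
[20.94, 4.95, 3.1, 0.22, -1.73, -1.33, 1]
[20.9, 5.45, 2.45, 0.22, -1.73, -1.33, 1]
[20.84, 5.94, 1.79, 0.22, -1.73, -1.33, 1]
[20.74, 6.43, 1.14, 0.22, -1.73, -1.33, 1]
[20.61, 6.91, 0.49, 0.22, -1.73, -1.33, 1]
[20.44, 7.39, -0.16, 0.22, -1.73, -1.33, 1]
[20.25, 7.86, -0.8, 0.22, -1.73, -1.33, 1]
```

Emit:
move_arm([
  [10,1.5,2.5,0,0,0,0.3],
  [20.9,3.4,5,0.22,-1.73,-1.33,0.3],
  [20.9,3.9,4.4,0.22,-1.73,-1.33,0.3],
  [20.9,4.4,3.8,0.22,-1.73,-1.33,0.3],
  [20.9,5,3.1,0.22,-1.73,-1.33,0.3],
  [20.9,5.5,2.5,0.22,-1.73,-1.33,0.3],
  [20.8,5.9,1.8,0.22,-1.73,-1.33,0.3],
  [20.7,6.4,1.1,0.22,-1.73,-1.33,0.3],
  [20.6,6.9,0.5,0.22,-1.73,-1.33,0.3],
  [20.4,7.4,0,0.22,-1.73,-1.33,0.3],
])

```text
clock: 22.05
tool_pos: [0.4615, 0.3344, 0.1071]
eef_rot: [-0.021, 0.628, 0.777, 0.02]
ft_force: [0.4, 0.0, -2.7]
opening: 0.0507
```

```bash
python3 - <<'E'
from plan import *
p0,M0=now(); p,M=tool_from_cup(np.array([.46,.369,.004]),15,0); p[2]=.045
print(p0,np.degrees(np.arccos(-M0[2,2])))
for x in rows(p0,M0,p,M,n=5): print(x)
E
```

```text
[0.4615459  0.33439615 0.10714888] 3.3562885260143824
[6.09, 1.09, 12.81, 0.07, -0.67, -0.58, 1]
[6.23, 1.17, 12.74, 0.07, -0.67, -0.58, 1]
[6.37, 1.25, 12.66, 0.07, -0.67, -0.58, 1]
[6.5, 1.33, 12.59, 0.07, -0.67, -0.58, 1]
[6.63, 1.41, 12.51, 0.07, -0.67, -0.58, 1]
```

Emit:
move_arm([
  [6.1,1.1,12.8,0.07,-0.67,-0.58,0.3],
  [6.2,1.2,12.7,0.07,-0.67,-0.58,0.3],
  [6.4,1.2,12.7,0.07,-0.67,-0.58,0.3],
  [6.5,1.3,12.6,0.07,-0.67,-0.58,0.3],
  [6.6,1.4,12.5,0.07,-0.67,-0.58,0.3],
  [0,0,0,0,0,0,0.3],
  [0,0,0,0,0,0,0.3],
])

```text
clock: 22.75
tool_pos: [0.4602, 0.3685, 0.0458]
eef_rot: [0.001, 0.608, 0.794, 0.001]
ft_force: [0.6, 0.7, -2.1]
opening: 0.0506
```

```bash
python3 - <<'E'
from plan import *
p0,M0=now(); p,M=tool_from_cup(np.array([.46,.369,.004]),15,0); p[2]=.0165
print(p0,np.degrees(np.arccos(-M0[2,2])))
for x in rows(p0,M0,p,M,n=4): print(x)
E
```

```text
[0.46019621 0.36848247 0.04584268] 0.15926582238780135
[0.15, -0.03, 7.34, 0.04, 0.02, 0.02, 1]
[0.14, -0.03, 7.34, 0.04, 0.02, 0.02, 1]
[0.14, -0.02, 7.34, 0.04, 0.02, 0.02, 1]
[0.14, -0.02, 7.34, 0.04, 0.02, 0.02, 1]
```

Emit:
move_arm([
  [0,0,7.3,0,0,0,0.3],
  [0,0,7.3,0,0,0,0.3],
  [0,0,7.3,0,0,0,0.3],
  [0,0,5,0,0,0,0.3],
  [0,0,2.3,0,0,0,0.3],
  [0,0,1,0,0,0,0.3],
  [0,0,0,0,0,0,0.3],
  [0,0,0,0,0,0,0.3],
])

```text
clock: 23.55
tool_pos: [0.4609, 0.3689, 0.0165]
eef_rot: [0.001, 0.608, 0.794, 0.002]
ft_force: [-0.6, 0.2, -3.4]
opening: 0.0505
```

Emit:
move_arm([
  [0,0,0.7,0,0,0,0.3],
  [0,0,0,0,0,0,0.3],
  [0,0,0,0,0,0,0.3],
])

```text
clock: 23.85
tool_pos: [0.461, 0.3689, 0.016]
eef_rot: [0.001, 0.608, 0.794, 0.002]
ft_force: [0.4, 0.1, -2.1]
opening: 0.0506
```

Emit:
move_arm([
  [0,0,0.7,0,0,0,0.3],
  [0,0,0,0,0,0,0.3],
  [0,0,0,0,0,0,0.3],
])

```text
clock: 24.15
tool_pos: [0.4609, 0.3689, 0.0159]
eef_rot: [0.001, 0.608, 0.794, 0.002]
ft_force: [-0.8, -1.2, 4.8]
opening: 0.0507
```

Contact: the force has gone to +4.8 N. Release gently and withdraw straight up.

Emit:
move_arm([
  [0,0,0,0,0,0,0.6],
  [0,0,0,0,0,0,0.7],
  [0,0,0,0,0,0,0.85],
  [0,0,0,0,0,0,1],
  [0,0,0,0,0,0,1],
  [0,0,0,0,0,0,1],
])

```text
clock: 24.75
tool_pos: [0.4606, 0.3686, 0.0147]
eef_rot: [0.001, 0.608, 0.794, 0.001]
ft_force: [0.6, 0.2, -0.0]
opening: 0.0923
```

Emit:
move_arm([
  [0,0,-10,0,0,0,1],
  [0,0,-30,0,0,0,1],
  [0,0,-40,0,0,0,1],
  [0,0,-40,0,0,0,1],
  [0,-45,0,0,0,0,1],
  [0,-45,0,0,0,0,1],
  [0,-45,0,0,0,0,1],
  [-40,0,0,0,0,0,1],
  [-40,0,0,0,0,0,1],
  [0,0,0,0,0,0,1],
])

```text
clock: 25.75
tool_pos: [0.3512, 0.2536, 0.1355]
eef_rot: [0.003, 0.61, 0.793, 0.002]
ft_force: [-0.6, -0.2, 1.4]
opening: 0.0939
```

```bash
python3 st.py; python3 - <<'E'
from ycup import *
t=get_image("top"); s=get_image("side")
save(s,"end.png",(170,150,410,330),3.2); save(t,"endtop.png",(165,190,385,300),3.5)
ys=yellow(s,(250,220,310,300))
v=[(s,ys)]; yt=yellow(t,(170,190,240,260)); print(yt.sum(),ys.sum())
for n,v in(("both",[(t,yt),(s,ys)]),("side",[(s,ys)])):
    q,sc=fit(v,CUP,(.46,.369,.26),.004); print(n,q[:2].round(4),np.degrees(q[2]).round(1),round(sc,3))
E
```

```text
25.75 q [ 0.497 -0.157  1.746 -0.003  1.547  0.238] p [0.3512 0.2536 0.1355] open 0.0939 F [-0.6 -0.2  1.4]
[[-0.256, 0.967, 0.006], [0.967, 0.256, -0.0], [-0.002, 0.006, -1.0]]
940.0 744.0
both [0.4617 0.3709] 15.7 0.869
side [0.4619 0.3704] 15.4 0.878
```

View pics/end.png

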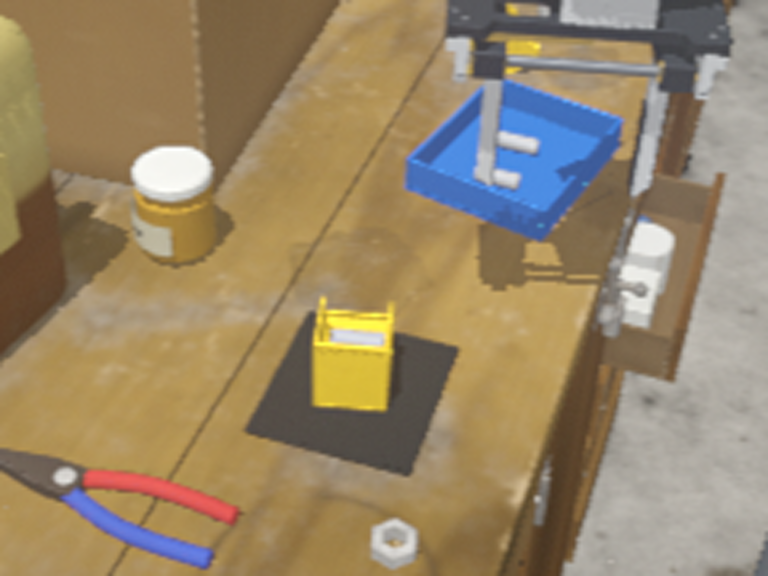

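View pics/endtop.png

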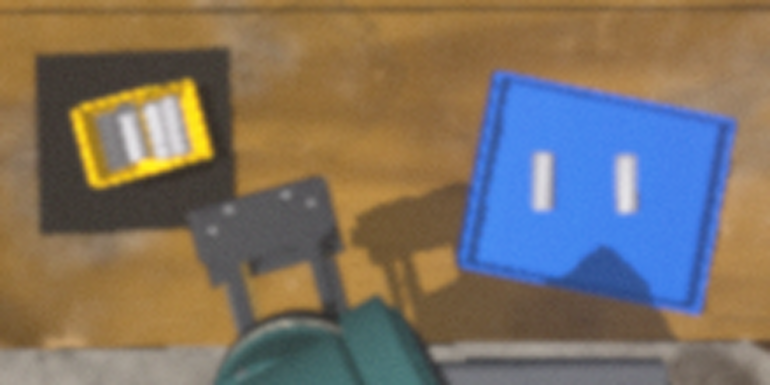

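Side view: the cup stands upright on the mat at (352,360), and two pins lie in the tray at about (515,142) and (505,180). Top view: pins in the tray at (542,182) and (626,184), and the other pins in the cup at (85–190,130). Nothing touches the robot, so I'm handing in.

```bash
python3 -c "
from cell import r
print(r.hand_in(), r.get_obs()['clock'])"
```

```text
the job is handed in; nothing more can be done
the job is handed in; nothing more can be done
```

I picked up the leftmost yellow cup, the one on the black mat with the pins in it, and tipped it over the blue tray. I stopped at 76°, when two pins had rolled out. I then tipped it back, stood it on its mat and handed the job in at about 26 s of the 72 s allowed.

**Last checks:**
- **Pins:** both pictures show two pins in the tray, well inside the walls. The drop in weight, about 0.9 N, also matches two pins. The rest show in the cup; I did not count all four one by one.
- **Cup:** it stands upright about 3 mm from the mat's measured centre, and the gripper is open and clear of it.
- **Bystanders:** the jar, pliers and nut look untouched; I did not measure their positions again.

**Disagreements along the way:**
- **Late first pin:** the first pins left only between 72° and 76°, later than the text says. A fit to both pictures at 72° found no clear slip of the cup in the grip. Its best value was 8°, with a loose fit.
- **Pin network:** it gave some false hits during the pour, so I counted by picture and weight instead.

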